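# Open the fume cabinet's sash to its working height

## Robot

A 7-joint arm with a two-finger parallel gripper is mounted at the origin on the work surface; the furniture and walls round the work are solid. World frame = base frame: x ahead of the robot, y to its left, z up, the work surface at z = 0. Lengths are in mm, angles in degrees, forces in N, time in s.
With the tool pointing down it reaches from about 425 to 925 mm from the base axis. Payload 6.8 kg.
Tool frame: the origin (TCP) lies at the centre of the arm's flange, where the gripper is bolted on; the fingertips stand 173 mm ahead of it and the grasp point (between the pads) lies grasp_offset ahead of it (grasp_offset is the distance from the TCP to the grasp point, in mm); y points along the fingers, x is the direction in which the jaws open and shut, and the axes are right-handed (so a half turn about y gives the same grasp; the last joint's range is limited). The gripper opens to 85 mm and grips with 20 to 120 N. Pads are 22 mm wide; open, the fingers measure 114 mm over their backs; the gripper's body (76 mm by 85 mm) begins 54 mm behind the grasp point. The pads swing forward as they close: fully open they stand 13 mm farther back than shut.
Start: joints at [60.327, 27.33, 1.283, 89.118, -0.659, 63.558, -4.761], TCP at [268.944, -619.122, 404.708] pointing down, gripper open.
Joint ranges: [-169.35, 169.35], [-19.33, 120.38], [-80.79, 83.38], [13.8, 139.57], [-78.32, 258.32], [9.67, 109.79], [-169.56, 169.56]. Speed limits (degrees/s): [136.94, 136.94, 180, 180, 180, 180, 180].

## Interface

Orientations are given as [roll, pitch, yaw] about the fixed x, y, z axes, in that order (R = Rz(yaw) Ry(pitch) Rx(roll)).
In Python, from workcell import move_ptp, servo_line, move_joints, command_gripper, sleep, inverse_kinematics, read_state, snapshot, camera_info, PlanningError, job_done, outline_of, grasp_offset gives the robot as it stands. The module is installed in compiled form; this text tells all that it offers. Calls block until the motion is done:
- move_ptp(position, orientation): joint-space move of the TCP to a pose.
- servo_line(position, v=150, rotation=None, f_stop=None): straight line of the TCP; rotation=None keeps the orientation; v is the mean speed in mm/s. With f_stop (N) it stops when the force on the tool has changed by that much, and returns True; else False.
- move_joints(angles): joint-space move.
- command_gripper(opening): finger opening in mm; the grip force is fixed at half the most; returns when the fingers have stopped.
- sleep(seconds).
- inverse_kinematics(position, orientation): joint angles nearest the present ones, or None.
- read_state(): the state.
- snapshot(name): name is "scene" or "top" or "wrist"; returns (picture, depth): 420x560x3 uint8, red, green, blue; 420x560 float32, mm along the optical axis (not along the pixel's ray), 0 where there is no reading.
- camera_info(name): a dict with "mtx" (3x3 intrinsics, pixels), "k1" (the pictures are not rectified: a ray, as slopes to the right and down, at radius r is drawn at 1 + k1 r^2 times it, then the intrinsics apply), "rvec" (rotation vector, rad) and "tvec" (3), from world to camera coordinates, as OpenCV has them; the wrist camera has in their place "hand_eye" (4x4, takes a point from camera to tool coordinates, whose origin is the TCP and whose axes are the tool frame's). Camera axes: x right, y down, z forward; pixel columns grow to the right and rows downward; lengths in mm; the calibration is good to about 2 mm. A picture is of the moment at which its call begins: read the wrist's pose just before it. camera_info takes no time and is no camera call.
A pose or a line that the arm cannot do raises PlanningError and nothing moves.
- job_done(): hands the job in, once; it reports no verdict.
Trained networks look in the newest picture that a camera, given by its name, has taken for a name from the list of things; names that differ only in an ending like _2 or _b are one class to them, and where a whole thing is asked for, a point or a joint stands for the part that bears it (a point fixed in the world has none). Each returns a list of dicts, best first, with "confidence" (0 to 1); they miss things now and then, are a little off and sometimes report something else, mostly with a low value. They report only what shows in the picture. A call takes as long as a camera call.
- outline_of(camera, name): "region" (420x560 bool, what is visible of it) and "bbox" ([centre column, centre row, width, height] in pixels, round what is visible of it).
The state is a dict: "t": time; "qpos": joint angles; "joint_velocities": joint speeds; "effort": joint torques, N m; "tcp_pos": TCP position; "tcp_rot": TCP orientation; "wrist_force": force on the tool from outside, world axes, zero at the start; "wrist_torque": the same for the moment, N m; "grip_width": finger opening in mm.
Only numpy, scipy, OpenCV 4.12 (cv2) and the standard library are available. Lean on these libraries where they do the work, as an engineer would, in place of code of your own. Each camera call takes 0.05 s, during which the arm holds its last target. There are 200 camera calls.

## Task

Get the small plywood fume cabinet ready for spraying the white cone inside it: first switch its extractor on by pressing down the raised far half of the rocker switch on the cabinet's right-hand side, then push the clear counterweighted sash up with your fingertips from beneath its lip until the lip is level with the pointer clipped to the left post, and leave it standing there. Do not open the sash further while the extractor is off. Nothing is to be gripped or lifted: do not pinch the lip, do not shift the pointer, and leave the things standing in and around the cabinet where they are.

Things in the scene. Friction and masses are not known exactly. Their poses are not given: they have to be found in the camera images.
- hood: fixed plywood fume cabinet, clear side panes, 345 mm deep, 300 wide, 450 high. Origin on the table, middle of its front edge; x into the cabinet (away from the robot), y left, z up; turned up to 0.2 rad. Its front leans back 30 degrees between two posts (137 mm either side of the middle, 14 mm proud of the pane). Below the lip only the 18 mm base plate and the 28 mm sill (x 15 to 41 mm)
- sash (a joint): clear sash: m slid up from shut (0 to 0.21) along its slope, direction (0.5, 0, 0.866) in the cabinet's frame. Starts 0.05 to 0.085 open. Counterweighted (a steel bar runs the other way in the right post): 2 to 4 N along the slope moves it either way, and it stays where it is left. Its parts sash_c3 and sash_c4 are the lip, sash_c5 the strip on top of the lip
- lip_under (a point): middle of the underside of the sash's lip, 20 mm out from the pane: where to push. The lip is an aluminium ledge 210 mm wide (y), 6 thick, front edge 8 mm round, standing out square to the sash, forward and up, to 38 mm from the pane's middle (rubber strip on top). A finger tilted 35 to 60 degrees from vertical, tip forward and down, bears well under its front edge. Axes: x square into the cabinet and down, z up the slope
- lip_end (a point): left end of the lip, at mid thickness, 30 mm out from the pane; it must come level with the pointer's tip. Axes as lip_under's: the sash has to slide up by the z component, in these axes, of (pointer_tip - lip_end)
- pointer_tip (a point): tip of the steel pointer: a cone 15 mm long on a clip with a black thumbscrew on the left post, pointing inward (-y) towards the lip's end, 4 mm outside it. Marks the working height; set anew each time, 55 to 150 mm up the slope from where the lip starts. Axes as lip_under's
- rocker (a joint): extractor switch, rad: 0 off (far half raised, paddle sloping 0.4 rad), 0.4 on (paddle level, hard stop). Black paddle 64 mm long (x), 40 wide, 8 thick on a grey pod at the cabinet's right side, pivoted at its middle, 64 mm above the table at x 30, y -200 mm in the cabinet's frame. 2 to 5 N on the far half moves it; it stays as left
- rocker_press (a point): point to press, on the top of the rocker's far half, 21 mm beyond the pivot; x along the paddle away from the robot, z out of its top. About 76 mm above the table when off, 68 mm when on
- print_cone: white printed cone, 72 mm across and 80 high, on a turntable inside the cabinet; leave alone. Origin under its centre
- tape_measure: black and yellow tape measure 86 x 57 x 62 mm standing at the left front corner of the cabinet; leave alone. Origin under its centre
- sticker_pack: orange and white cardboard sleeve 60 x 94 x 24 mm lying before the cabinet, right of its middle; leave alone. Origin under its centre
- slot_cat: plywood cat 40 x 92 x 86 mm standing to the right; leave alone. Origin under its centre

How it is judged:
By the outcome, as a careful person would: the job done as asked, in the order asked, and still so for the second after the job is handed in, with the robot touching nothing.
It also fails if it takes over 51 s, if anything falls off the work surface, if the arm or the gripper's body presses on something with over 40 N, if the wrist force passes 120 N, or if a joint passes its speed limit or range.

## Working session

There is one attempt and no reset: what is moved stays moved. The work goes in short steps, each a Python script; the robot and the scene stay as the last script left them, time stands still between calls to the robot, and variables do not carry over. Pictures are saved under pics/ and viewed, on a budget of 10 in all, crops included, one or two more only if the job needs it, and the job is handed in when it is done.

```bash
mkdir -p pics; cat > h.py <<'E'
import numpy as np, cv2
from workcell import *
from scipy.spatial.transform import Rotation as R
def snap(n,save=None):
    st=read_state(); im,d=snapshot(n)
    if save: cv2.imwrite('pics/'+save,im[:,:,::-1])
    return st,im,d
def cam(n,st=None):
    c=camera_info(n); K=np.array(c['mtx'],float); k1=c['k1']
    if 'hand_eye' in c:
        T=np.eye(4);T[:3,:3]=R.from_euler('xyz',st['tcp_rot'],degrees=True).as_matrix();T[:3,3]=st['tcp_pos']
        W=T@np.array(c['hand_eye'])
    else:
        M=np.eye(4);M[:3,:3]=cv2.Rodrigues(np.array(c['rvec'],float))[0];M[:3,3]=np.ravel(c['tvec']);W=np.linalg.inv(M)
    return K,k1,W
def rays(uv,K,k1):
    return cv2.undistortPoints(np.array(uv,float).reshape(-1,1,2),K,np.array([k1,0,0,0,0.])).reshape(-1,2)
def pts(uv,z,C):
    K,k1,W=C; r=rays(uv,K,k1); z=np.ravel(z)
    P=np.c_[r*z[:,None],z]; return P@W[:3,:3].T+W[:3,3]
def proj(P,C):
    K,k1,W=C; p=(np.atleast_2d(P)-W[:3,3])@W[:3,:3]
    s=p[:,:2]/p[:,2:]; s=s*(1+k1*(s**2).sum(1,keepdims=True)); return s@K[:2,:2].T+K[:2,2]
E
python3 - <<'E'
from h import *
print(grasp_offset, read_state())
for n in ['scene','top']:
    st,im,d=snap(n,n+'0.png'); C=cam(n,st); print(n,C[2].round(3).tolist())
    for o in ['hood','sash','lip_end','pointer_tip','rocker','rocker_press','print_cone','tape_measure','sticker_pack','slot_cat','lip_under']:
        for r in outline_of(n,o)[:2]:
            m=r['region']&(d>0); v,u=np.nonzero(m)
            P=pts(np.c_[u,v],d[m],C) if len(u) else np.zeros((1,3))
            print(o,round(r['confidence'],2),np.round(r['bbox']),len(u),np.median(P,0).round(),np.percentile(P,3,axis=0).round(),np.percentile(P,97,axis=0).round())
E
python3 -c "
import cv2,numpy as np
cv2.imwrite('pics/a.png',cv2.resize(cv2.imread('pics/scene0.png'),(800,600)))
cv2.imwrite('pics/b.png',cv2.resize(cv2.imread('pics/top0.png'),(800,600)))"
```

```text
154.70000000000002 {'t': 0.0, 'qpos': array([60.32511926, 27.37455899,  1.28126946, 89.18164079, -0.65927979,
       63.55728399, -4.76257327]), 'joint_velocities': array([-0.05662201, -0.0526113 , -0.01859223,  0.03137752,  0.10764508,
        0.0116846 ,  0.05731817]), 'effort': array([-2.95776517e-04, -5.96448827e+01,  1.60740662e+00, -2.81195945e+01,
        1.24166161e-02,  9.27479676e-03,  1.97520370e-05]), 'tcp_pos': array([ 268.82884733, -618.83186007,  403.7157942 ]), 'tcp_rot': array([-90.00815065,   0.1058095 , -66.52021436]), 'wrist_force': array([-0.54068403, -0.43133875, -0.2346674 ]), 'wrist_torque': array([-0.01450061,  0.02342822,  0.03674338]), 'grip_width': 85.16695860162231}
scene [[0.74, -0.301, 0.601, -332.996], [-0.672, -0.312, 0.672, -1153.811], [-0.015, -0.901, -0.433, 797.537], [0.0, 0.0, 0.0, 1.0]]
hood 0.97 [294. 196. 147. 164.] 9367 [653. -41. 130.] [ 524. -230.   11.] [869. 110. 287.]
sash 0.56 [271. 176.  74.  81.] 3674 [669. -37. 187.] [ 598. -141.  116.] [717.  82. 270.]
lip_end 0.88 [274. 177.  74.  83.] 3651 [669. -37. 186.] [ 598. -141.  115.] [717
[... 1262 characters left out ...]
-206.   80.]
rocker_press 0.64 [182. 259.  37.  19.] 516 [459. 130.  58.] [438.  96.   4.] [480. 170.  65.]
rocker_press 0.62 [326. 218.  20.  20.] 361 [ 569. -225.   68.] [ 543. -243.   56.] [ 596. -206.   80.]
tape_measure 0.93 [182. 259.  39.  18.] 478 [459. 132.  59.] [440.  98.   6.] [480. 170.  65.]
tape_measure 0.16 [257. 129. 188. 219.] 31429 [745. -44. 304.] [ 558. -216.   20.] [878. 105. 434.]
sticker_pack 0.85 [266. 302.  41.  38.] 940 [360. -79.  24.] [ 320. -123.   -1.] [401. -35.  28.]
slot_cat 0.62 [386. 233.  18.  39.] 264 [ 539. -387.   39.] [ 502. -406.   -3.] [ 575. -363.   61.]
lip_under 0.72 [247. 172. 122.  78.] 7667 [671. -33. 192.] [ 599. -145.  117.] [721.  81. 277.]
```

View pics/a.png

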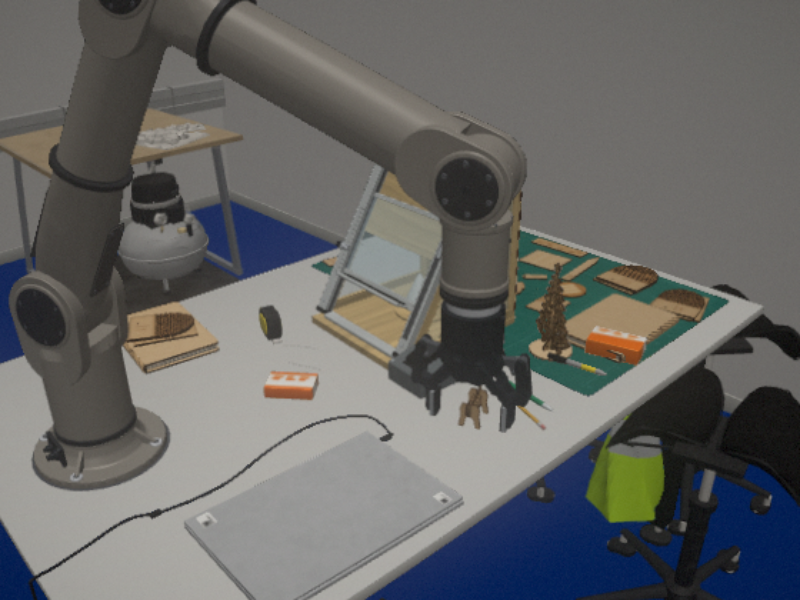

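View pics/b.png

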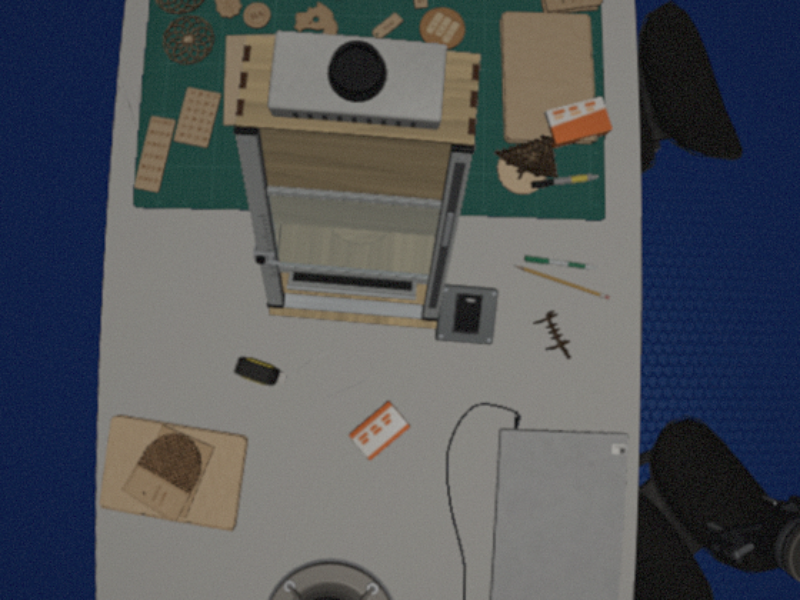

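```bash
python3 - <<'E'
from h import *
print(np.array(camera_info('wrist')['hand_eye']).round(3).tolist(), camera_info('wrist')['mtx'])
st,im,d=snap('top'); C=cam('top')
m=outline_of('top','hood')[0]['region']&(d>0); v,u=np.nonzero(m); P=pts(np.c_[u,v],d[m],C)
b=P[(abs(P[:,2]-18)<8)]
# front edge of base plate: min x per y bin
B=[]
for y in range(-170,110,8):
    q=b[abs(b[:,1]-y)<4]
    if len(q)>3: B.append((q[:,0].min(),y,len(q)))
print(np.array(B).round().tolist())
# sash pane plane
o=outline_of('top','sash')[0]['region']&(d>0); v,u=np.nonzero(o); S=pts(np.c_[u,v],d[o],C)
A=np.c_[S[:,:2],np.ones(len(S))]; w=np.ones(len(S),bool)
for _ in range(6):
    k=np.linalg.lstsq(A[w],S[w,2],rcond=None)[0]; w=abs(A@k-S[:,2])<6
print('pane',k,w.sum(),len(S),'yaw',np.degrees(np.arctan2(k[1],k[0])))
o=outline_of('top','rocker')[0]['region']&(d>0); v,u=np.nonzero(o); S=pts(np.c_[u,v],d[o],C)
S=S[abs(S[:,2]-68)<16];k=np.linalg.lstsq(np.c_[S[:,:2],np.ones(len(S))],S[:,2],rcond=None)[0]
print('rocker',k,'yaw',np.degrees(np.arctan2(k[1],k[0])),np.degrees(np.arctan(np.hypot(*k[:2]))),S.mean(0),cv2.minAreaRect(S[:,:2].astype(np.float32)))
E
```

```text
[[1.0, 0.001, 0.002, -0.896], [-0.002, -0.269, 0.963, 31.508], [0.001, -0.963, -0.269, 67.957], [0.0, 0.0, 0.0, 1.0]] [[354.41859277   0.         280.27274056]
 [  0.         354.41859277 209.1963034 ]
 [  0.           0.           1.        ]]
[[537.0, -170.0, 17.0], [544.0, -162.0, 15.0], [544.0, -154.0, 34.0], [546.0, -146.0, 62.0], [546.0, -138.0, 57.0], [546.0, -130.0, 31.0], [546.0, -122.0, 34.0], [548.0, -114.0, 37.0], [548.0, -106.0, 29.0], [548.0, -98.0, 31.0], [547.0, -90.0, 30.0], [550.0, -82.0, 39.0], [549.0, -74.0, 33.0], [549.0, -66.0, 30.0], [552.0, -58.0, 33.0], [551.0, -50.0, 31.0], [551.0, -42.0, 30.0], [551.0, -34.0, 32.0], [553.0, -26.0, 32.0], [553.0, -18.0, 33.0], [553.0, -10.0, 30.0], [553.0, -2.0, 32.0], [555.0, 6.0, 33.0], [555.0, 14.0, 30.0], [554.0, 22.0, 34.0], [554.0, 30.0, 35.0], [556.0, 38.0, 31.0], [556.0, 46.0, 33.0], [556.0, 54.0, 32.0], [558.0, 62.0, 31.0], [558.0, 70.0, 41.0], [558.0, 78.0, 32.0], [558.0, 86.0, 33.0], [560.0, 94.0, 61.0], [560.0, 102.0, 31.0]]
pane [ 1.71735194e+00 -9.76541966e-02 -9.64158499e+02] 6271 7888 yaw -3.2545189646158525
rocker [ 4.04508855e-01 -8.08131266e-03 -1.64062235e+02] yaw -1.1445077549948004 22.027742428969106 [ 569.69580492 -225.0690587    68.20361589] ((569.7027587890625, -225.0587615966797), (39.76124572753906, 59.26749038696289), 86.92183685302734)
```

```bash
cat >> h.py <<'E'
YAW=-3.2; O=np.array([552.5,-23.6,0]); RH=R.from_euler('z',YAW,degrees=True).as_matrix()
def H2W(p): return O+RH@np.array(p,float)
def W2H(p): return (np.atleast_2d(p)-O)@RH
def ori(t,flip=False):
    "tool tilted t deg from vertical, tip forward; camera on upper/forward side unless flip"
    t=np.radians(t); a=np.array([np.sin(t),0,-np.cos(t)]); x=np.array([0,1.,0]) if flip else np.array([0,-1.,0])
    M=RH@np.c_[x,a,np.cross(x,a)]
    return R.from_matrix(M).as_euler('xyz',degrees=True).tolist(), RH@a
def tcp(tip_h,t): return H2W(tip_h)-173*ori(t)[1]
E
python3 - <<'E'
from h import *
for fl in (0,1):
    o,a=ori(0,fl); print(o, inverse_kinematics(tcp((51,-200,150),0),o))
o,a=ori(0,True)
for t in (45,50,55,60):
  for p in ((0,0,130),(75,0,260),(-60,60,250)):
    q=inverse_kinematics(tcp(p,t),ori(t)[0]); print(t,p,None if q is None else np.round(q))
move_ptp(tcp((51,-200,130),0),o); command_gripper(0)
s=read_state(); print(s['t'],s['tcp_pos'],s['tcp_rot'],s['wrist_force'],s['grip_width'])
r=servo_line(tcp((51,-200,80),0),v=80,f_stop=8); print(r,read_state()['tcp_pos'][2]-173)
E
```

```text
[-90.0, 0.0, -93.2] [ 17.56415428  28.27920119  -3.11325166  99.13849914   1.85528047
  52.63208469 -79.50441007]
[-90.0, 0.0, 86.8] [ 40.7242168   32.59273095 -35.38975416  97.415159    21.82924636
  57.03017633  84.32549769]
45 (0, 0, 130) None
45 (75, 0, 260) None
45 (-60, 60, 250) None
50 (0, 0, 130) None
50 (75, 0, 260) [  3.   7. -10. 132. 131.  12. 132.]
50 (-60, 60, 250) None
55 (0, 0, 130) None
55 (75, 0, 260) [ 34.  12. -45. 133. 137.  23. 130.]
55 (-60, 60, 250) None
60 (0, 0, 130) None
60 (75, 0, 260) [ 52.  21. -67. 135. 138.  36. 136.]
60 (-60, 60, 250) None
4.05 [ 592.26846845 -226.11684937  302.99247951] [-9.00008170e+01 -1.94804475e-03  8.68016427e+01] [0.02175301 0.05484984 0.05915791] 0.15918884383202606
False 79.91150815287173
```

```bash
python3 - <<'E'
from h import *
f0=read_state()['wrist_force'][2]
for z in (76,74,72,70,68,66,64,62,60):
    r=servo_line(tcp((51,-200,z),0),v=30,f_stop=15); s=read_state(); print(z,r,s['tcp_pos'][2]-173,s['wrist_force'][2]-f0)
    if r: break
servo_line(tcp((51,-200,140),0),v=150); print(read_state()['t'])
st,im,d=snap('top','top1.png'); C=cam('top')
for o in outline_of('top','rocker')[:2]:
    o=o['region']&(d>0); v,u=np.nonzero(o); S=pts(np.c_[u,v],d[o],C); print(len(S),S.mean(0))
for t in (30,35,40,45,50):
  for p in ((0,0,130),(30,0,180),(75,0,260)):
   for yw in (-40,-20,0,20,40):
    for fl in (0,1):
     Z=R.from_euler('z',yw,degrees=True).as_matrix()
     o,a=ori(t,fl); M=RH@Z@RH.T@R.from_euler('xyz',o,degrees=True).as_matrix(); a=M[:,1]
     q=inverse_kinematics(H2W(p)-173*a,R.from_matrix(M).as_euler('xyz',degrees=True).tolist())
     if q is not None: print(t,p,yw,fl,np.round(q))
E
```

```text
76 False 76.33327797356421 1.185415160310133
74 False 74.21857277901876 1.9307581304946555
72 False 71.79729535890675 1.5822842973442075
70 False 69.60360799989579 0.8491155457234169
68 False 68.45015184296892 7.207015467994201
66 False 68.18905800869146 20.173100352102153
64 False 67.87212846885569 33.45880267230733
62 False 67.58248383199128 46.14782818821897
60 False 67.34593009229633 60.604775948835815
7.7917
235 [ 557.98668025 -217.95920401   75.06652647]
30 (0, 0, 130) -40 0 [ 25.  27. -53. 124.  71.  52. 150.]
30 (0, 0, 130) -40 1 [-15.  18.  -6. 127.  57.  34. -22.]
30 (0, 0, 130) -20 0 [ 32.  24. -54. 129.  79.  38. 165.]
30 (0, 0, 130) -20 1 [-17.  15.   3. 132.  65.  19.  -8.]
30 (0, 0, 130) 0 1 [  9.  15. -18. 133.  72.  10.  11.]
30 (0, 0, 130) 20 0 [  0.  15.   1. 132. -66.  10.  -8.]
30 (0, 0, 130) 20 1 [ 51.  25. -57. 129.  61.  14.  51.]
30 (0, 0, 130) 40 0 [ 34.  21. -30. 126. -37.  17. -12.]
30 (0, 0, 130) 40 1 [ 58.  30. -60. 125.  20.  17. 116.]
30 (30, 0, 180) -40 0 [ 28.  25. -56. 119.  65.  55. 160.]
30 (30, 0, 180) -40 1 [ -5.  16. -15. 121.  51.  41. -12.]
3
[... 6719 characters left out ...]
30, 0, 180) 40 0 [ 66.  31. -60. 128. -77.  13.  38.]
50 (30, 0, 180) 40 1 [ -36.   45.   73.  133.  255.   82. -134.]
50 (75, 0, 260) -40 0 [ 13.  20. -45. 119.  79.  62. 146.]
50 (75, 0, 260) -40 1 [-13.  15. -15. 121.  73.  53. -32.]
50 (75, 0, 260) -20 0 [ 21.  13. -44. 127.  92.  40. 153.]
50 (75, 0, 260) -20 1 [ -4.  10. -16. 128.  90.  34. -29.]
50 (75, 0, 260) 0 0 [ 31.  10. -41. 130. 119.  16. 146.]
50 (75, 0, 260) 0 1 [ 41.  12. -52. 130. 116.  18. -28.]
50 (75, 0, 260) 20 0 [ 37.  11. -34. 128. 249.  12.  40.]
50 (75, 0, 260) 20 1 [ 72.  29. -79. 126. 100.  10.  19.]
50 (75, 0, 260) 40 0 [ 52.  19. -43. 120. -66.  26.  18.]
50 (75, 0, 260) 40 1 [ 75.  35. -77. 119.  -5.  15. 144.]
```

```bash
python3 - <<'E'
from h import *
he=np.array(camera_info('wrist')['hand_eye'])
T=np.array([70,108,155.]); n=np.array([.866,0,-.5]); res=[]
q0=np.array(read_state()['qpos'])
for el in (35,45,55,65):
 for az in (-50,-30,-10,10,30):
  e,a=np.radians([el,az]); ax=np.array([np.cos(e)*np.cos(a),np.cos(e)*np.sin(a),-np.sin(e)])
  for D in (220,270,330):
   for roll in range(0,360,30):
    xx=np.cross(ax,[0,0,-1.]) ; xx/=np.linalg.norm(xx)
    xx=R.from_rotvec(ax*np.radians(roll)).apply(xx); M=RH@np.c_[xx,np.cross(ax,xx),ax]
    W=np.eye(4);W[:3,:3]=M;W[:3,3]=H2W(T-D*ax); G=W@np.linalg.inv(he)
    tip=W2H(G[:3,3]+173*G[:3,1])[0]
    if tip[0]>tip[2]*.577-70 or G[2,3]<150: continue
    q=inverse_kinematics(G[:3,3].tolist(),R.from_matrix(G[:3,:3]).as_euler('xyz',degrees=True).tolist())
    if q is not None: res.append((ax@n-.1*(abs(np.array(q)-q0).max()/90),el,az,D,roll,tip.round().tolist(),np.round(G[:3,3]).tolist(),np.round(q).tolist(),np.round(q,3).tolist()))
res.sort(key=lambda r:-r[0])
for r in res[:14]: print(r[:8])
import json; json.dump(res[:14],open('look.json','w'))
E
```

```text
(np.float64(0.9385118828352929), 35, 10, 330, 330, [-60.0, 99.0, 276.0], [383.0, 88.0, 404.0], [48.0, -9.0, -69.0, 134.0, 44.0, 15.0, 60.0])
(np.float64(0.9365704556958945), 35, 10, 330, 0, [-55.0, 85.0, 278.0], [393.0, 51.0, 412.0], [50.0, -9.0, -61.0, 133.0, -19.0, 12.0, 101.0])
(np.float64(0.9284510120817654), 35, -10, 330, 300, [-59.0, 155.0, 267.0], [392.0, 202.0, 382.0], [5.0, 15.0, -61.0, 127.0, 70.0, 69.0, 33.0])
(np.float64(0.9283034485439191), 45, 10, 270, 330, [4.0, 110.0, 254.0], [472.0, 99.0, 400.0], [26.0, 9.0, -53.0, 123.0, 48.0, 33.0, 61.0])
(np.float64(0.9255581261929223), 35, -10, 270, 300, [-11.0, 146.0, 233.0], [440.0, 191.0, 348.0], [-2.0, 19.0, -49.0, 125.0, 76.0, 65.0, 31.0])
(np.float64(0.9254462133298081), 35, -10, 330, 270, [-66.0, 160.0, 256.0], [373.0, 217.0, 352.0], [-8.0, 19.0, -55.0, 130.0, 76.0, 77.0, 50.0])
(np.float64(0.9242936466312741), 35, 10, 270, 0, [-7.0, 94.0, 244.0], [442.0, 57.0, 378.0], [29.0, 4.0, -47.0, 131.0, 55.0, 11.0, 29.0])
(np.float64(0.9236836296492027), 45, 10, 270, 0, [9.0, 97.0, 256.0], [483.0, 62.0, 407.0], [32.0, 8.0, -51.0, 1
[... 177 characters left out ...]
(0.9219798894290948), 35, 10, 330, 300, [-67.0, 108.0, 267.0], [364.0, 114.0, 382.0], [25.0, -3.0, -61.0, 138.0, 80.0, 32.0, 46.0])
(np.float64(0.9213293364312269), 35, -10, 220, 300, [30.0, 139.0, 204.0], [479.0, 181.0, 319.0], [-9.0, 22.0, -37.0, 124.0, 80.0, 60.0, 29.0])
(np.float64(0.9206278895707918), 45, 10, 220, 0, [44.0, 103.0, 221.0], [518.0, 66.0, 372.0], [20.0, 13.0, -40.0, 120.0, 35.0, 24.0, 51.0])
(np.float64(0.9203583241264501), 45, 10, 220, 330, [39.0, 116.0, 218.0], [507.0, 103.0, 365.0], [11.0, 14.0, -38.0, 122.0, 55.0, 31.0, 55.0])
(np.float64(0.9184830813690613), 35, -10, 270, 270, [-18.0, 152.0, 222.0], [421.0, 206.0, 317.0], [-12.0, 23.0, -43.0, 129.0, 83.0, 73.0, 48.0])
```

```bash
python3 - <<'E'
from h import *
import json
L=json.load(open('look.json'))
servo_line(tcp((30,-200,240),0),v=250)
move_joints(L[3][8])
st,im,d=snap('wrist','w1.png'); C=cam('wrist',st); np.savez('w1.npz',im=im,d=d,**{k:np.array(st[k]) for k in('tcp_pos','tcp_rot')})
for o in ['sash','lip_end','pointer_tip','hood']:
    for r in outline_of('wrist',o)[:2]:
        m=r['region']&(d>0); v,u=np.nonzero(m); P=W2H(pts(np.c_[u,v],d[m],C)) if len(u) else np.zeros((1,3))
        print(o,round(r['confidence'],2),np.round(r['bbox']),np.percentile(P,[3,50,97],axis=0).round().tolist())
st2,im,d=snap('top'); C=cam('top')
o=outline_of('top','rocker')[0]['region']&(d>0); v,u=np.nonzero(o); S=pts(np.c_[u,v],d[o],C)
S=S[abs(S[:,2]-68)<16];k=np.linalg.lstsq(np.c_[S[:,:2],np.ones(len(S))],S[:,2],rcond=None)[0]
print('rocker',k,S.mean(0),len(S),st2['t'])
w=cv2.imread('pics/w1.png'); cv2.imwrite('pics/w1b.png',cv2.resize(w,(800,600)))
E
```

```text
sash 0.83 [158. 188. 314. 375.] [[43.0, -110.0, 117.0], [112.0, 4.0, 179.0], [162.0, 109.0, 269.0]]
lip_end 0.87 [157. 187. 311. 374.] [[43.0, -110.0, 117.0], [112.0, 4.0, 179.0], [162.0, 109.0, 268.0]]
pointer_tip 0.71 [292. 247.  50.  39.] [[70.0, 111.0, 162.0], [75.0, 128.0, 174.0], [88.0, 152.0, 179.0]]
pointer_tip 0.46 [513.  40.  86.  79.] [[-117.0, 127.0, 48.0], [-101.0, 157.0, 60.0], [-84.0, 186.0, 63.0]]
hood 0.9 [204. 196. 407. 390.] [[10.0, -125.0, 17.0], [99.0, 13.0, 154.0], [188.0, 133.0, 287.0]]
rocker [ 6.35689266e-04 -7.14084479e-03  6.60619014e+01] [ 569.49196617 -225.04183438   68.03091013] 415 9.8917
```

View pics/w1b.png

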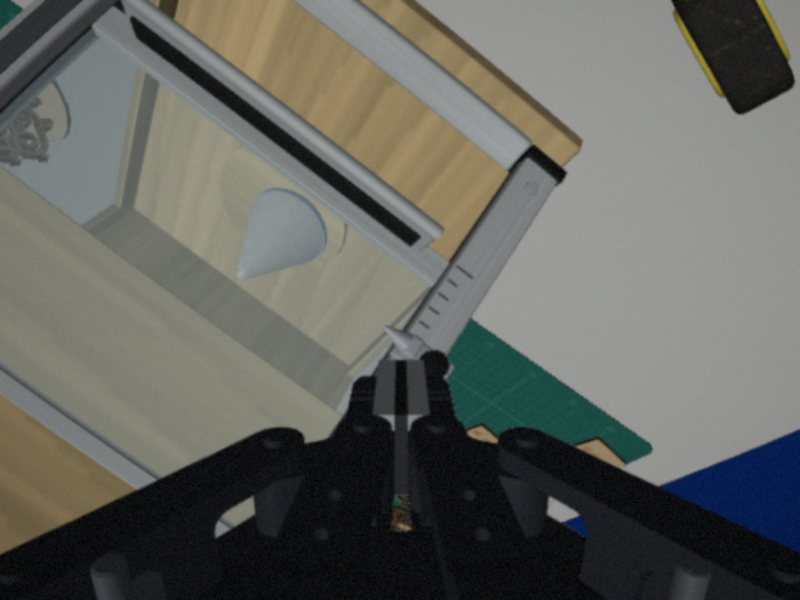

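```bash
cat >> h.py <<'E'
n_=np.array([.866025,0,-.5]); u_=np.array([.5,0,.866025])
def cys(Ph): Ph=np.atleast_2d(Ph); return np.c_[Ph@n_,Ph[:,1],Ph@u_]
E
python3 - <<'E'
from h import *
w=np.load('w1.npz'); im,d=w['im'],w['d']; st=dict(tcp_pos=w['tcp_pos'],tcp_rot=w['tcp_rot']); C=cam('wrist',st)
v,u=np.nonzero((d>0)); Q=cys(W2H(pts(np.c_[u,v],d[v,u],C)))
import sys
m=(abs(Q[:,1])<90)&(Q[:,2]>180)&(Q[:,2]<230)
h,e=np.histogram(Q[m,0],bins=np.arange(-20,30,1)); print('pane c', e[h.argmax()],h.max(), list(zip(e[h>200],h[h>200])))
for y0 in (-60,0,60,85,95,102):
  print('y',y0,[(c,round(float(np.median(Q[k,2])),1),int(k.sum())) for c in range(-46,4,4) for k in [(abs(Q[:,1]-y0)<5)&(abs(Q[:,0]-c)<2)&(Q[:,2]<180)&(Q[:,2]>80)] if k.sum()>3])
# pointer
k=(u>262)&(u<300)&(v>222)&(v<262)
for j in np.nonzero((u>=266)&(u<=285)&(v>=226)&(v<=240)&(Q[:,0]<0))[0][::4]: print(u[j],v[j],Q[j].round(1),end=' | ')
# rays at c fixed
K,k1,W=C
def at(uv,c):
    r=rays([uv],K,k1)[0]; dr=RH.T@(W[:3,:3]@np.r_[r,1]); p0=W2H(W[:3,3])[0]; t=(c-p0@n_)/(dr@n_); return cys(p0+t*dr)[0].round(1)
print()
for c in (-40,-30,-25,-20,-15): print(c,'tip',at((270,229.5),c),'lipend front',at((309,163),c),'lipend rear',at((297,172),c))
cv2.imwrite('pics/w1c.png',cv2.resize(im[140:270,230:350,::-1],None,fx=5,fy=4.6,interpolation=cv2.INTER_CUBIC))
E
```

```text
Traceback (most recent call last):
IndexError: boolean index did not match indexed array along axis 0; size of axis is 50 but size of corresponding boolean axis is 49
```

```bash
cat > m.py <<'E'
from h import *
w=np.load('w1.npz'); im,d=w['im'],w['d']; st=dict(tcp_pos=w['tcp_pos'],tcp_rot=w['tcp_rot']); C=cam('wrist',st)
v,u=np.nonzero((d>0)); Q=cys(W2H(pts(np.c_[u,v],d[v,u],C)))
m=(abs(Q[:,1])<90)&(Q[:,2]>180)&(Q[:,2]<230)
h,e=np.histogram(Q[m,0],bins=np.arange(-20,30,1)); print('pane c', [(float(a),int(b)) for a,b in zip(e,h) if b>200])
for y0 in (-60,0,60,85,95,102):
  print('y',y0,[(c,round(float(np.median(Q[k,2])),1),int(k.sum())) for c in range(-46,4,4) for k in [(abs(Q[:,1]-y0)<5)&(abs(Q[:,0]-c)<2)&(Q[:,2]<180)&(Q[:,2]>80)] if k.sum()>3])
for j in np.nonzero((u>=266)&(u<=285)&(v>=226)&(v<=240)&(Q[:,0]<0))[0][::4]: print(u[j],v[j],Q[j].round(1),end=' | ')
K,k1,W=C
def at(uv,c):
    r=rays([uv],K,k1)[0]; dr=RH.T@(W[:3,:3]@np.r_[r,1]); p0=W2H(W[:3,3])[0]; t=(c-p0@n_)/(dr@n_); return cys(p0+t*dr)[0].round(1)
print()
for c in (-40,-30,-25,-20,-15): print(c,'tip',at((270,229.5),c),'lipend front',at((309,163),c),'lipend rear',at((297,172),c))
cv2.imwrite('pics/w1c.png',cv2.resize(im[140:270,230:350,::-1],None,fx=5,fy=4.6,interpolation=cv2.INTER_CUBIC))
E
python3 m.py
```

```text
pane c [(5.0, 980), (6.0, 5712), (7.0, 6759), (8.0, 1476)]
y -60 [(-30, 129.9, 48), (-26, 131.7, 95), (-22, 132.6, 17), (-18, 132.4, 27), (-14, 134.1, 72), (-10, 135.3, 24), (-6, 135.4, 25), (-2, 135.4, 19), (2, 135.8, 30)]
y 0 [(-30, 129.6, 42), (-26, 131.5, 97), (-22, 132.6, 19), (-18, 132.1, 26), (-14, 133.7, 75), (-10, 135.2, 27), (-6, 135.1, 24), (-2, 135.1, 20), (2, 135.2, 21)]
y 60 [(-30, 130.0, 38), (-26, 131.2, 96), (-22, 132.3, 15), (-18, 132.1, 26), (-14, 133.7, 73), (-10, 135.1, 24), (-6, 135.2, 23), (-2, 135.2, 19), (2, 135.2, 24)]
y 85 [(-30, 129.6, 33), (-26, 131.2, 101), (-22, 132.6, 14), (-18, 132.2, 23), (-14, 133.9, 75), (-10, 135.2, 19), (-6, 135.2, 24), (-2, 135.4, 22), (2, 135.2, 16)]
y 95 [(-30, 129.7, 35), (-26, 131.3, 99), (-22, 132.6, 12), (-18, 132.2, 25), (-14, 133.1, 55), (-10, 135.1, 22), (-6, 135.0, 19), (-2, 135.0, 23), (2, 135.1, 17)]
y 102 [(-30, 129.9, 25), (-26, 131.7, 57), (-22, 132.8, 6), (-18, 132.2, 13), (-14, 132.2, 15), (-10, 132.3, 12), (-6, 132.0, 14), (-2, 132.2, 15), (2, 132.4, 13)]
269 228 [-20.9 107.3 187.3] | 270 229 [-22.1 108.2 187.7
[... 819 characters left out ...]
38 [-23.6 115.4 190.8] | 280 238 [-24.5 117.7 189.2] | 284 238 [-24.1 120.2 187.3] | 277 239 [-22.9 116.6 190.8] | 281 239 [-23.2 119.  189.1] | 285 239 [-25.6 121.  187.8] | 279 240 [-23.2 118.2 190.6] | 283 240 [-25.5 120.2 189.3] | 
-40 tip [-40.  106.  191.8] lipend front [-40.  101.5 135.3] lipend rear [-40.   98.2 146.5]
-30 tip [-30.  107.3 189.7] lipend front [-30.  102.7 130.8] lipend rear [-30.   99.2 142.5]
-25 tip [-25.  108.  188.6] lipend front [-25.  103.3 128.5] lipend rear [-25.   99.8 140.5]
-20 tip [-20.  108.7 187.6] lipend front [-20.  103.9 126.2] lipend rear [-20.  100.3 138.4]
-15 tip [-15.  109.4 186.5] lipend front [-15.  104.4 124. ] lipend rear [-15.  100.8 136.4]
```

View pics/w1c.png

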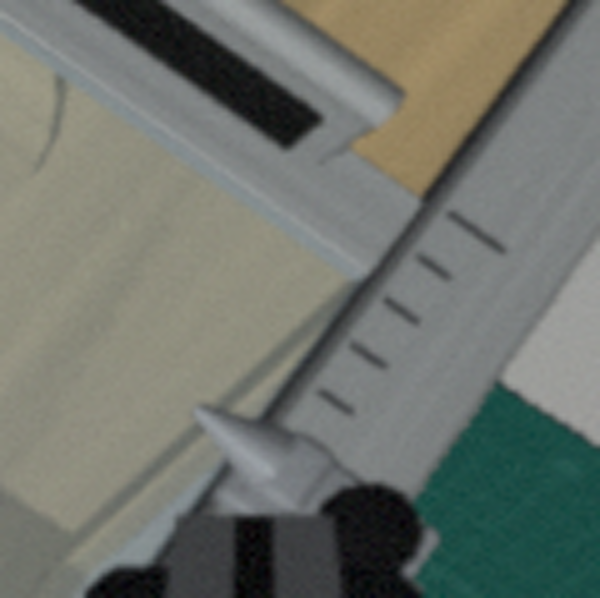

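```bash
cat >> h.py <<'E'
B=np.c_[n_,[0,1,0],u_]
def push_ori(t=50,yw=-40):
    M=RH@R.from_euler('z',yw,degrees=True).as_matrix()@RH.T@R.from_euler('xyz',ori(t)[0],degrees=True).as_matrix()
    return R.from_matrix(M).as_euler('xyz',degrees=True).tolist(),M
PO,PM=push_ori()
def ptcp(s,back=0,y=-40,d=22):
    "TCP when the finger axis crosses the lip's front round (c=-27) at slope height s, d mm behind the tip"
    A=H2W(B@np.array([-27,y,s])); return A+(d-173-back)*PM[:,1]
E
python3 - <<'E'
from h import *
print((RH@B).T@PM, read_state()['t'])
for s,b in ((101,90),(101,60),(101,0),(130,0),(175,0),(175,60),(165,70)):
    q=inverse_kinematics(ptcp(s,b),PO); print(s,b,ptcp(s,b).round(),W2H(ptcp(s,b)+173*PM[:,1]).round(),None if q is None else np.round(q))
E
```

```text
[[-0.55667014  0.82959814  0.04341185]
 [-0.76604444 -0.49240388 -0.41317591]
 [-0.3213938  -0.2632581   0.90961558]] 9.9917
101 90 [443.  61. 256.] [[-13.  -7. 145.]] [ 11.  29. -49. 133.  91.  69. 123.]
101 60 [460.  46. 237.] [[  5. -21. 125.]] [ 12.  32. -46. 133.  95.  68. 122.]
101 0 [493.  14. 198.] [[ 40. -51.  87.]] [ 12.  37. -41. 130. 103.  66. 120.]
130 0 [507.  13. 223.] [[ 55. -51. 112.]] [ 14.  35. -42. 128. 100.  65. 125.]
175 0 [530.  12. 262.] [[ 77. -51. 151.]] [ 18.  32. -45. 125.  96.  64. 133.]
175 60 [496.  44. 301.] [[ 42. -21. 189.]] [ 18.  27. -51. 127.  89.  66. 135.]
165 70 [486.  49. 298.] [[ 31. -16. 187.]] [ 17.  27. -51. 128.  88.  66. 133.]
```

```bash
python3 - <<'E'
from h import *
move_ptp(ptcp(101,90),PO)
print(servo_line(ptcp(98,0),v=100,f_stop=5))
f0=read_state()['wrist_force']; U=RH@u_
for s in np.arange(100,126,2):
    servo_line(ptcp(s),v=30); f=read_state()['wrist_force']-f0; print(s,f.round(1),round(f@U,1))
    if f@U<-1.5: break
print(read_state()['t'])
st,im,d=snap('wrist','w2.png'); cv2.imwrite('pics/w2b.png',cv2.resize(im[:,:,::-1],(800,600)))
E
```

```text
False
100 [0.1 0.2 0.1] 0.1
102 [-0.1  0.1  0.2] 0.1
104 [ 0.6 -0.3 -0.2] 0.1
106 [ 0.1  0.5 -0.3] -0.2
108 [ 0.2  0.4 -0.5] -0.4
110 [ 0.7  0.4 -0.3] 0.1
112 [-0.7 -0.3 -0.4] -0.7
114 [-0.9 -1.  -1.3] -1.5
14.05
```

View pics/w2b.png

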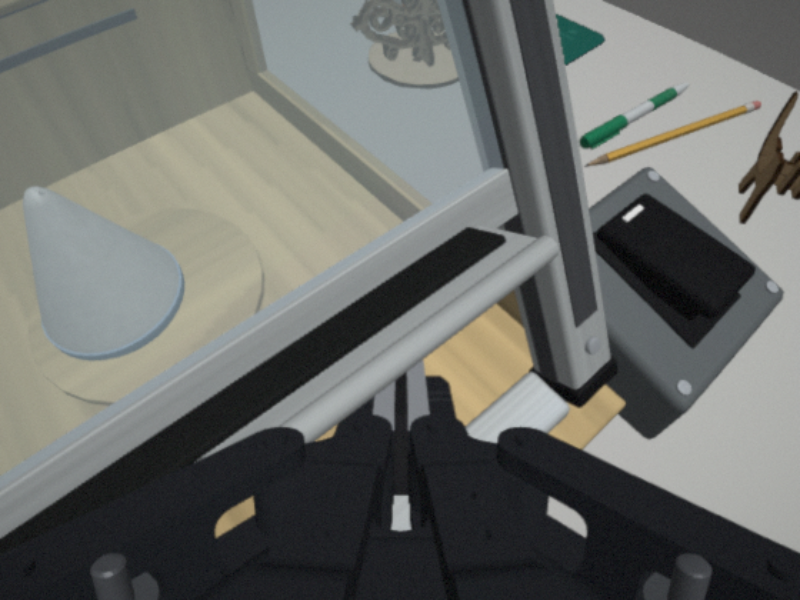

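```bash
cat >> h.py <<'E'
def liptop():
    st,im,d=snap('wrist'); C=cam('wrist',st); v,u=np.nonzero(d>0); Q=cys(W2H(pts(np.c_[u,v],d[v,u],C))); s0=0
    out=[]
    for y in (-95,-80,-60):
        k=(abs(Q[:,1]-y)<6)&(Q[:,0]>-20)&(Q[:,0]<-4)&(Q[:,2]>90)
        q=Q[k]; h,e=np.histogram(q[:,2],bins=np.arange(90,300,1.)); i=h.argmax(); out.append(round(float(np.median(q[abs(q[:,2]-e[i]-.5)<2.5][:,2])),1))
    return out
E
python3 - <<'E'
from h import *
U=RH@u_
print(liptop()); f0=read_state()['wrist_force']
for s in (130,150,163):
    servo_line(ptcp(s),v=40); f=read_state()['wrist_force']-f0; print(s,f.round(1),round(f@U,1),liptop())
print(read_state()['t'],(W2H(read_state()['tcp_pos']-ptcp(163))))
E
```

```text
[135.2, 135.2, 135.2]
130 [-0.1  0.3  0.6] 0.4 [152.7, 152.7, 152.7]
150 [0.8 1.2 0.3] 0.6 [172.6, 172.6, 172.6]
163 [ 0.7 -0.2  1.4] 1.5 [185.5, 185.4, 185.4]
15.975 [[-5.52678590e+02 -7.23539648e+00  3.84539974e-01]]
```

```bash
python3 - <<'E'
from h import *
import json
servo_line(ptcp(169),v=30); print(liptop())
servo_line(ptcp(159),v=80); print(liptop()); servo_line(ptcp(165,80),v=150)
move_joints(json.load(open('look.json'))[3][8])
st,im,d=snap('wrist','w3.png'); np.savez('w1.npz',im=im,d=d,**{k:np.array(st[k]) for k in('tcp_pos','tcp_rot')})
C=cam('wrist',st); v,u=np.nonzero(d>0); Q=cys(W2H(pts(np.c_[u,v],d[v,u],C)))
for y0 in (0,60,95,102):
  print('y',y0,[(c,round(float(np.median(Q[k,2])),1),int(k.sum())) for c in range(-34,4,4) for k in [(abs(Q[:,1]-y0)<(3 if y0==102 else 5))&(abs(Q[:,0]-c)<2)&(Q[:,2]<230)&(Q[:,2]>150)] if k.sum()>3])
print(st['t'])
cv2.imwrite('pics/w3c.png',cv2.resize(im[170:270,210:330,::-1],None,fx=6,fy=6,interpolation=cv2.INTER_CUBIC))
E
```

```text
[190.7, 190.7, 190.7]
[190.6, 190.6, 190.6]
y 0 [(-30, 185.3, 59), (-26, 187.2, 104), (-18, 188.4, 16), (-14, 190.0, 68), (-10, 191.4, 11), (-6, 191.3, 12), (-2, 191.3, 16), (2, 191.5, 15)]
y 60 [(-30, 185.3, 45), (-26, 186.8, 113), (-18, 188.3, 11), (-14, 189.8, 70), (-10, 191.4, 14), (-6, 191.3, 11), (-2, 191.4, 13), (2, 191.4, 12)]
y 95 [(-30, 185.8, 33), (-26, 186.3, 115), (-18, 188.3, 12), (-14, 189.6, 45), (-10, 191.2, 13), (-6, 191.0, 12), (-2, 191.2, 12), (2, 191.4, 12)]
y 102 [(-30, 185.2, 14), (-26, 186.6, 49), (-14, 188.3, 6), (-10, 188.2, 4), (-6, 188.2, 5), (-2, 188.3, 4), (2, 188.3, 6)]
18.5417
```

View pics/w3c.png

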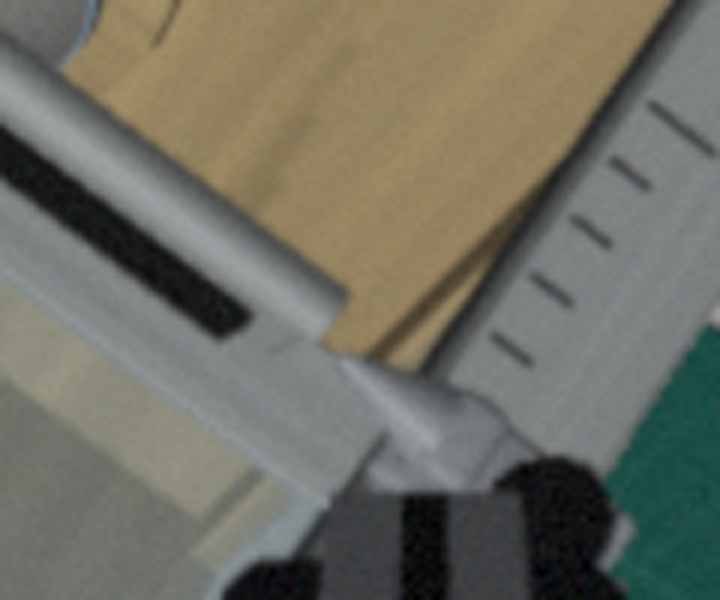

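```bash
python3 - <<'E'
from h import *
from scipy.optimize import least_squares
w=np.load('w1.npz'); im,d=w['im'],w['d']; st=dict(tcp_pos=w['tcp_pos'],tcp_rot=w['tcp_rot']); C=cam('wrist',st); K,k1,W=C
def at(uv,c):
    r=rays([uv],K,k1)[0]; dr=RH.T@(W[:3,:3]@np.r_[r,1]); p0=W2H(W[:3,3])[0]; t=(c-p0@n_)/(dr@n_); return cys(p0+t*dr)[0].round(1)
print(at((266.8,229.2),-22),at((268,229),-22),at((309,163),-22))
# cone surface points -> fit cone with axis along y, tip free
v,u=np.nonzero(d>0); Q=cys(W2H(pts(np.c_[u,v],d[v,u],C)))
k=(Q[:,1]>109)&(Q[:,1]<122)&(abs(Q[:,2]-188)<7)&(Q[:,0]<-17)&(Q[:,0]>-32); q=Q[k]; print(k.sum())
f=lambda p:np.hypot(q[:,0]-p[0],q[:,2]-p[1])-np.maximum(p[3]*(q[:,1]-p[2]),0)
for x0 in ([-22,188,108,.3],[-20,187,108,.3]):
    r=least_squares(f,x0,loss='soft_l1',f_scale=.5); print(r.x.round(2),abs(r.fun).mean())
S=8; big=cv2.resize(im[195:260,235:320,::-1],None,fx=S,fy=S,interpolation=cv2.INTER_CUBIC)
def dot(P,col):
    p=proj(H2W(B@np.array(P)),C)[0]; cv2.circle(big,tuple(int(x) for x in (p-[235,195]+.5)*S),3,col,-1)
for s in (186,188,190): dot((-22,109,s),(0,0,255))
dot((-22,105,185.3),(0,255,0)); dot((-27,105,185.3),(0,255,0)); dot((-14,105,188.3),(255,0,0)); dot((-22,109,188),(0,255,255))
cv2.imwrite('pics/w3d.png',big)
E
```

```text
[-22.  107.2 187.9] [-22.  107.8 187.3] [-22.  104.2 125.7]
183
[-20.69 187.75 105.22   0.33] 0.48472403302614037
[-20.69 187.75 105.22   0.33] 0.48472406802285933
```

View pics/w3d.png

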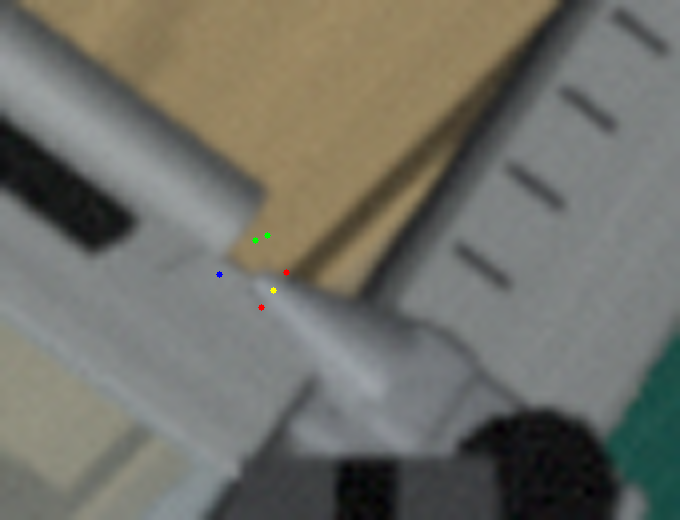

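```bash
python3 - <<'E'
from h import *
import json
move_ptp(ptcp(165,80),PO); servo_line(ptcp(160),v=120)
print(liptop()); servo_line(ptcp(168),v=30); servo_line(ptcp(171.8),v=15); print(liptop())
servo_line(ptcp(160),v=60); servo_line(ptcp(165,80),v=150)
move_joints(json.load(open('look.json'))[3][8])
st,im,d=snap('wrist','w4.png'); C=cam('wrist',st); v,u=np.nonzero(d>0); Q=cys(W2H(pts(np.c_[u,v],d[v,u],C)))
for y0 in (0,60,95,102):
  print('y',y0,[(c,round(float(np.median(Q[k,2])),1),int(k.sum())) for c in range(-34,4,4) for k in [(abs(Q[:,1]-y0)<(3 if y0==102 else 5))&(abs(Q[:,0]-c)<2)&(Q[:,2]<230)&(Q[:,2]>150)] if k.sum()>3])
print(st['t'])
S=8; big=cv2.resize(im[195:260,235:320,::-1],None,fx=S,fy=S,interpolation=cv2.INTER_CUBIC); cv2.imwrite('pics/w4d.png',big)
snap('top','top2.png'); t=cv2.imread('pics/top2.png'); cv2.imwrite('pics/t2.png',cv2.resize(t,(800,600)))
for o in ['tape_measure','sticker_pack','slot_cat','rocker']:
    for r in outline_of('top',o)[:1]: print(o,r['bbox'])
E
```

```text
[190.6, 190.6, 190.6]
[192.7, 192.7, 192.7]
y 0 [(-30, 187.3, 53), (-26, 189.0, 112), (-18, 190.4, 13), (-14, 191.9, 71), (-10, 193.4, 13), (-6, 193.3, 12), (-2, 193.2, 10), (2, 194.2, 25)]
y 60 [(-30, 187.5, 45), (-26, 188.5, 112), (-18, 190.4, 12), (-14, 191.9, 67), (-10, 193.5, 15), (-6, 193.5, 11), (-2, 193.5, 11), (2, 193.5, 12)]
y 95 [(-30, 187.8, 56), (-26, 189.1, 89), (-18, 190.4, 12), (-14, 191.6, 45), (-10, 193.2, 12), (-6, 193.3, 10), (-2, 193.3, 11), (2, 194.0, 17)]
y 102 [(-30, 187.3, 18), (-26, 189.0, 42), (-18, 190.4, 4), (-10, 190.3, 6), (-2, 190.1, 5), (2, 192.8, 8)]
23.675
tape_measure [193.6, 261.5, 16.4, 8.6]
sticker_pack [266.6, 303.1, 39.5, 39.8]
slot_cat [386.6, 233.6, 20.2, 35.3]
rocker [328.4, 219.2, 16.1, 24.7]
```

View pics/w4d.png

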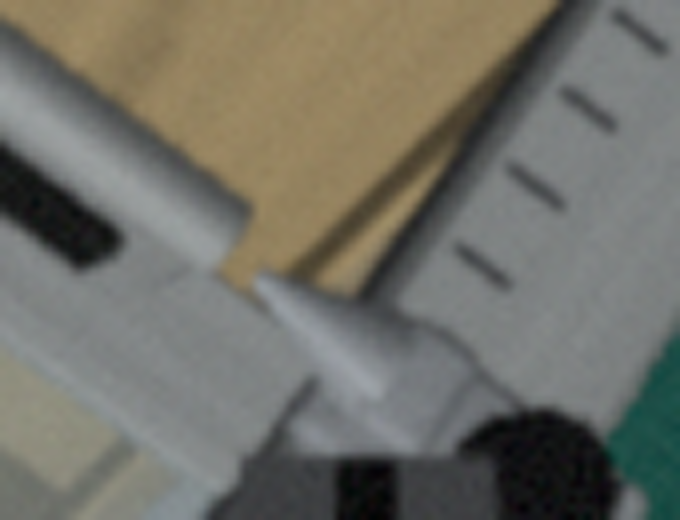

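```bash
python3 - <<'E'
from h import *
move_ptp(tcp((-60,-200,260),0),ori(0,True)[0])
st,im,d=snap('top','top3.png'); C=cam('top')
for o in ['tape_measure','sticker_pack','slot_cat','rocker','pointer_tip','sash']:
    for r in outline_of('top',o)[:1]:
        m=r['region']&(d>0);v,u=np.nonzero(m);P=pts(np.c_[u,v],d[m],C); print(o,np.round(r['bbox']),np.median(P,0).round(1))
        if o=='rocker':
            S=P[abs(P[:,2]-68)<16];print(np.linalg.lstsq(np.c_[S[:,:2],np.ones(len(S))],S[:,2],rcond=None)[0])
v,u=np.nonzero(d>0);Q=cys(W2H(pts(np.c_[u,v],d[v,u],C))); k=(abs(Q[:,1])<80)&(abs(Q[:,0]+6)<6)&(abs(Q[:,2]-193)<10); print('strip top',np.median(Q[k,2]),k.sum())
cv2.imwrite('pics/t3.png',cv2.resize(im[:,:,::-1],(800,600))); print(st['t'],st['wrist_force'])
E
```

```text
tape_measure [183. 260.  35.  17.] [458.9 131.1  59.3]
sticker_pack [266. 302.  41.  42.] [360.7 -79.4  23.9]
slot_cat [182. 260.  33.  16.] [459.1 130.   58.6]
rocker [327. 219.  16.  25.] [ 569.5 -224.9   68.2]
[-1.33953403e-02  8.74291628e-03  7.77974780e+01]
pointer_tip [186. 179.  18.  16.] [644.1 107.3 174.9]
sash [249. 152. 126.  86.] [701.1 -33.5 243.2]
strip top 194.3208060331429 317
25.175 [0.56569504 0.696693   0.26421602]
```

View pics/t3.png

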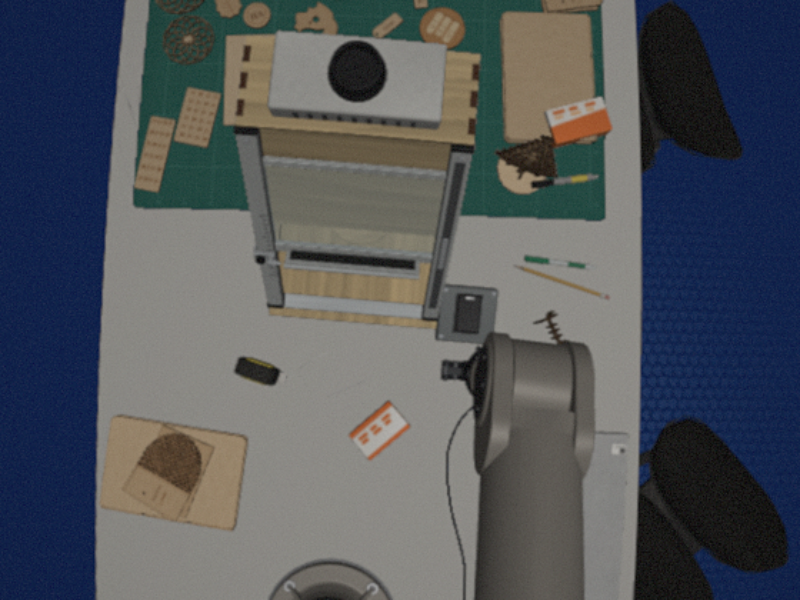

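```bash
python3 -c "
from workcell import *
job_done(); print(read_state()['t'])"
```

```text
the job is handed in; nothing more can be done
the job is handed in; nothing more can be done
```

The extractor is on, the sash lip stands level with the pointer by my measurements, and the job is handed in at about 25 s with the arm clear of everything.

- **Extractor:** I pressed the far half of the rocker first, with the fingers shut. Depth readings afterwards show the paddle level at 68 mm, where it was sloped about 22° before. The press reached about 60 N before I backed off. That is more than I intended, because the force stop counted afresh on each short step. It is under the 120 N wrist limit and was taken on the fingertips.
- **Sash:** I then pushed the sash up about 58 mm from beneath the lip, in two passes. The last wrist-camera view puts the lip's mid-height at 187.4 mm up the slope and the pointer tip at about 187.5 to 188 mm. The views disagree by 1 to 1.5 mm:
  - The camera view while pushing read the lip about 0.7 mm lower.
  - The top camera read it about 1 mm higher.
- **Other objects:** The tape measure, sticker pack and pointer measure within about 1 mm of where they were. In the last picture the arm partly covered the plywood cat, so the network missed it. An earlier view, taken after the last push, showed it unmoved. I did not measure the cone again after the pushes; nothing reached inside the cabinet beyond the fingertips under the lip.

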